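# Park the empty vial stage's sprung clamp open

### The arm

A 6-joint arm with a two-finger parallel gripper is mounted at the origin on the work surface. World frame = base frame: x ahead of the robot, y to its left, z up, the work surface at z = 0. Lengths are in mm, angles in rad, forces in N, time in s.
With the tool pointing down it reaches from about 300 to 750 mm from the base axis. Payload 8.5 kg.
Tool frame: the origin (TCP) lies at the very end of the fingers, on their centre line; the grasp point (between the pads) lies 19 mm behind it (grip_point_offset is the distance from the TCP to the grasp point, in mm); z points along the fingers, y is the direction in which the jaws open and shut (so a half turn about z gives the same grasp; the last joint's range is limited). The gripper opens to 88 mm and grips with 3 to 60 N. Pads are 18 mm wide; open, the fingers measure 123 mm over their backs; the gripper's body (75 mm by 187 mm) begins 45 mm behind the grasp point.
Start: joints at [-1.514, 0.381, 1.297, -0, 1.464, -0.215], TCP at [147.651, -529.792, 238.748] pointing down, gripper open.
Joint ranges: [-3.11, 3.11], [-0.89, 2.33], [0.22, 2.48], [-1.42, 4.56], [0.17, 2.85], [-2.88, 2.88]. Speed limits (rad/s): [2.39, 2.39, 3.14, 3.14, 3.14, 3.14].

### API

Orientations are given as a 3x3 rotation matrix whose columns are the frame's x, y, z axes.
In Python, from plant import state, read_camera, get_calibration, job_done, grip_point_offset gives the robot as it stands.
- The arm moves only by the tool move_arm, never from a script. Its argument "increments" is text: rows parted by semicolons, each of 7 numbers parted by spaces: the shift along the tool's x, y, z in m, then the turn, a rotation vector about the tool's x, y, z in degrees, then the gripper's target within -1 to 1 (fully open at 1, half-way at 0, shut at -1). In form: x y z ax ay az claw; .... A call has 1 to 20 rows; each row is the pose to reach, as a shift and turn from the pose commanded when the call began, along the tool's axes at that moment; what a row does not reach only later rows make up. A row lasts 1/10 s, in which the tool goes at most 50 mm and 8.59 degrees, less where a joint would pass 70% of its speed; a pose out of reach is approached as far as the arm can. A call with a gripper value outside its range is refused whole. The fingers move at their own pace and stop on an object; "squeeze" is the grip in N (left out, the last holds). Time passes only in rows, so rows that repeat a pose let the fingers close. It gives the time, the measured TCP pose, the force and the opening at its end, in the units of the state.
- state(): the state, without advancing time (a new reading comes with each control period).
- read_camera(name): name is "scene" or "top" or "wrist"; returns the picture (480x640x3 uint8, blue, green, red); there is no depth.
- get_calibration(name): a dict with "fx", "fy", "cx", "cy" (pixels), "position" and "orientation" of the camera in the world. Camera axes: x right, y up, looking along -z (the intrinsics and any distortion apply to the point x, -y, -z); pixel columns grow to the right and rows downward; lengths in mm; the calibration is good to about 2 mm. The wrist camera is an equidistant fisheye: a pixel r from the principal point sees the ray r / f radians off the axis. A picture is of the moment at which its call begins: read the wrist's pose just before it. get_calibration takes no time and is no camera call; for the wrist camera it gives the pose at the moment of the call.
- job_done(): hands the job in, once; it reports no verdict.
The state is a dict: "clock": time; "qpos": joint angles; "joint_velocities": joint speeds; "joint_efforts": joint torques, N m; "eef_pos": TCP position; "orientation": TCP orientation; "contact_force": force on the tool from outside, world axes, zero at the start; "ft_torque": the same for the moment, N m; "finger_gap": opening from 0.0 (shut) to 1.0 (fully open).
Only numpy, scipy, OpenCV 4.12 (cv2) and the standard library are available. Lean on these libraries where they do the work, as an engineer would, in place of code of your own. Each camera call takes 0.05 s, during which the arm holds its last target. There are 200 camera calls.

### The job

Two identical vial-rack stages stand on the bench, each with a sprung clamp worked by an upright black knob in a J-shaped slot; one holds a rack of vials, the other is empty. On the empty stage, draw the knob back along its slot away from the nest, move it across, and let it settle in the holding notch so that the clamp stays open when you let go. Leave the loaded stage's clamp and its rack as they are.

Things in the scene. Friction and masses are not known exactly. Their poses are not given: they have to be found in the camera images.
- empty_stage: Empty stage, fixed: base 220 x 130 x 8 mm, origin under its centre, z up. Bare nest on its +x half, slot plate (top 30 mm high) on its -x half. J-slot, stem axis (x, y) in mm: rest (-20, 0); straight back to a stop at (-85, 0); a tongue bars +y until x is below -70; then across to +y, past the tongue above y = 22, stop at y = 32; then let forward to +x, the notch floor holds it at x = -60, y 22 to 32.
- empty_knob (a point): Top centre of the empty stage's knob, 95 mm above the bench; axes as the stage. Black cylinder, 23 mm diameter, from 37 to 95 mm high, on a 12 mm stem; it only slides. Springs pull it to the stage's +x (4.8 N at rest, 8.7 N fully back) and -y (0.8 to 1.7 N): let go outside the notch, it snaps back (or hangs on the tongue tip). All within 50 mm of it on that stage is under 31 mm high.
- loaded_knob (a point): The same point on the identical knob of the identical, loaded stage (the one with the rack in its nest, about 0.26 to 0.4 m from the empty one): to be left alone.
- rack: The rack of capped vials in the loaded stage's nest: white block 60 x 108 mm, 36 mm high over the caps; loose, about 0.25 kg. Origin: centre of its underside, 8 mm above the bench. To be left alone.

How it is judged (in metres and radians):
At the end, for the whole second after the job is handed in: The empty stage's knob rests by itself in the holding notch (between 55 and 66 mm to the -x side of the stage's origin and more than 18 mm to its +y side), and the loaded stage's knob and rack are within 12 mm of where they were (x of empty_knob in the frame of empty_stage between -0.066 and -0.055 m and y of empty_knob in the frame of empty_stage above 0.018 m and distance of each of loaded_knob, rack from where it was at the start of the episode below 0.012 m); the robot touches nothing.
It fails at once if the loaded stage's clamp was worked (its knob moved more than 12 mm) (distance of loaded_knob from where it was at the start of the episode above 0.012 m).
It fails at once if the vial rack was disturbed (moved more than 12 mm) (distance of rack from where it was at the start of the episode above 0.012 m).
It also fails if it takes over 35 s, if anything falls off the work surface, if the arm or the gripper's body presses on something with over 40 N, if the wrist force passes 120 N, or if a joint passes its speed limit or range.

## Working session

There is one attempt and no reset: what is moved stays moved. The work goes in short steps, Python scripts to look and compute and a tool call to move; the robot and the scene stay as the last step left them, time stands still between calls to the robot, and variables do not carry over. Pictures are saved under pics/ and viewed, about 8 in all and at most 12, crops included, and the job is handed in when it is done.

Besides the shell and the picture viewer there is one more tool, called after "Emit:" as name(argument=value, ...) on one line, values as JSON. move_arm: Moves the arm, as the interface text tells. Its arguments: {"type":"object","properties":{"increments":{"type":"string"},"squeeze":{"type":"number"}},"required":["increments"]}

```bash
mkdir -p pics; python3 - <<'E'
from plant import *
import cv2
for n in("top","scene"):
    im=read_camera(n); cv2.imwrite(f"pics/{n}0.png",im); print(n,get_calibration(n))
s=state();print(s['clock'],s['eef_pos'],s['orientation'],s['contact_force'])
E
```

```text
top {'fx': 449.339832156709, 'fy': 449.339832156709, 'cx': 322.55130149587904, 'cy': 242.7000317434712, 'position': array([477.36546878,   8.07090067, 717.20610839]), 'orientation': array([[ 0.00154748,  0.9814982 , -0.19146509],
       [-0.99950379,  0.00754174,  0.03058258],
       [ 0.03146073,  0.19132275,  0.98102285]])}
scene {'fx': 562.5218648480477, 'fy': 562.5218648480477, 'cx': 326.8102039755005, 'cy': 231.88591031486348, 'position': array([1029.3729654 , -367.24300568,  775.24547078]), 'orientation': array([[ 0.62827035, -0.60655657,  0.4872017 ],
       [ 0.7779849 ,  0.49302548, -0.3894424 ],
       [-0.00398401,  0.62371068,  0.78164514]])}
0.1 [ 147.64331991 -529.55657204  238.21498695] [[ 9.63282520e-01  2.68489814e-01 -7.63331647e-05]
 [ 2.68489689e-01 -9.63281707e-01  1.28069986e-03]
 [ 2.70324528e-04 -1.25417046e-03 -9.99999177e-01]] [-0.46094093 -0.41826766  0.05093477]
```

View pics/top0.png

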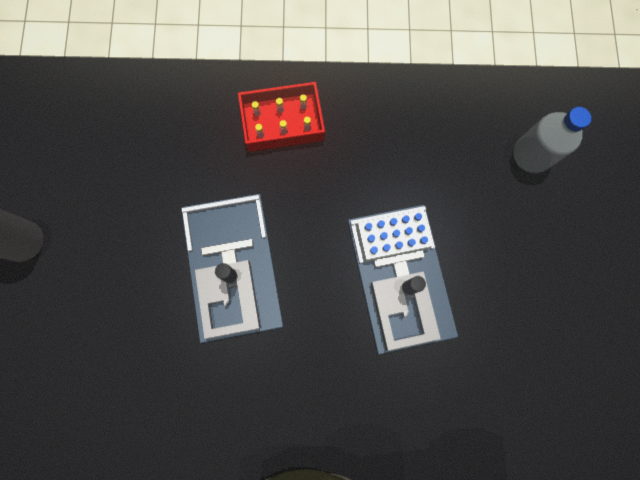

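View pics/scene0.png

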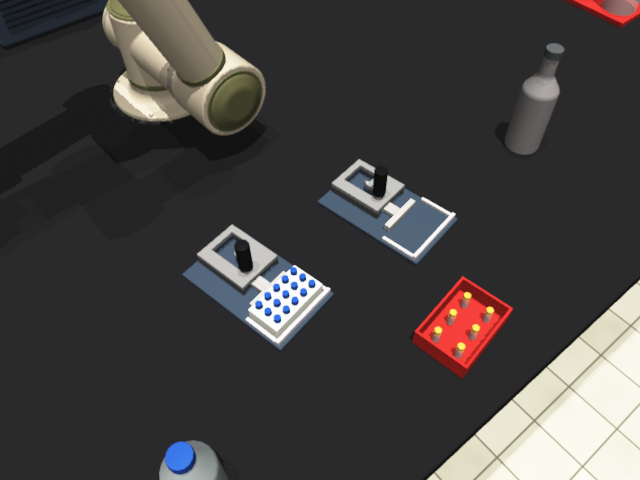

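Top view: the empty stage is on the left, knob top near (223,271), base corners about (200,341), (282,327), (260,197). The loaded stage is on the right, knob near (417,284). In the scene view the empty knob's top is near (381,170).

```bash
cat > h.py <<'E'
import numpy as np,cv2
from plant import *
def ray(n,u,v,z,c=None):
    c=c or get_calibration(n); d=c['orientation']@np.array([(u-c['cx'])/c['fx'],-(v-c['cy'])/c['fy'],-1])
    p=c['position']; return p+d*(z-p[2])/d[2]
E
python3 - <<'E'
from h import *
im=cv2.imread('pics/top0.png')
cv2.imwrite('pics/c.png',np.hstack([cv2.resize(im[185:350,170:300],None,fx=3,fy=3,interpolation=2),cv2.resize(cv2.imread('pics/scene0.png')[150:265,310:440],None,fx=3,fy=4.304,interpolation=2)[:495]]))
hsv=cv2.cvtColor(im,cv2.COLOR_BGR2HSV)
m=((hsv[...,0]>95)&(hsv[...,0]<125)&(hsv[...,1]>60)&(hsv[...,2]>45)|(im.min(2)>95)).astype(np.uint8)
m[:190]=0;m[355:]=0;m[:,:170]=0;m[:,480:]=0
cs,_=cv2.findContours(cv2.morphologyEx(m,cv2.MORPH_CLOSE,np.ones((5,5))),0,2)
for c in cs:
    if cv2.contourArea(c)>3000:
        h=cv2.approxPolyDP(cv2.convexHull(c),5,True)[:,0]
        print(cv2.contourArea(c)); 
        for q in h: print(q,ray('top',*q,8).round(0))
for n,u,v in(('top',223,271),('scene',381,170),('top',417,284)): print(n,ray(n,u,v,95).round(1))
E
```

```text
10599.0
[423 205] [ 680. -180.    8.]
[457 335] [ 471. -224.    8.]
[379 353] [ 443. -101.    8.]
[348 222] [650. -55.   8.]
10784.0
[259 194] [696.  90.   8.]
[282 324] [487.  49.   8.]
[201 341] [461. 172.   8.]
[181 208] [671. 215.   8.]
top [557.8 126.5  95. ]
scene [558.9 127.3  95. ]
top [ 541.1 -143.3   95. ]
```

View pics/c.png

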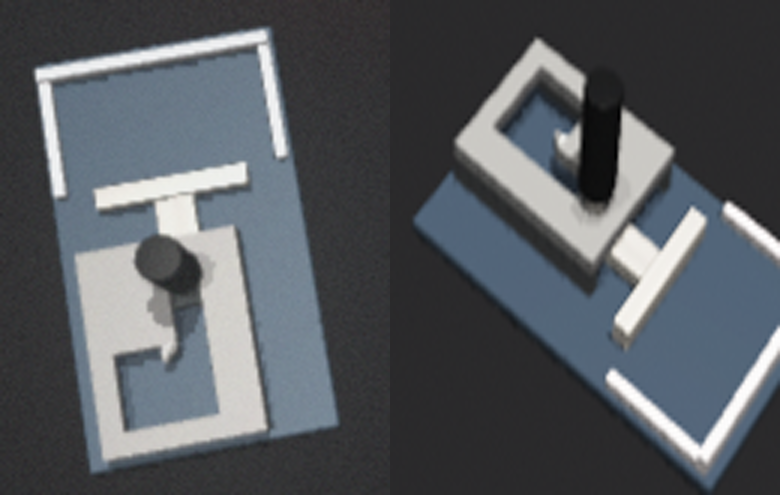

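Emit:
move_arm(increments="0.572 -0.522 0.078 0 0 4.1 1;0.572 -0.522 0.078 0 0 4.1 1;0.572 -0.522 0.078 0 0 4.1 1;0.572 -0.522 0.078 0 0 4.1 1;0.572 -0.522 0.078 0 0 4.1 1;0.572 -0.522 0.078 0 0 4.1 1;0.572 -0.522 0.078 0 0 4.1 1;0.572 -0.522 0.078 0 0 4.1 1;0.572 -0.522 0.078 0 0 4.1 1;0.572 -0.522 0.078 0 0 4.1 1;0.572 -0.522 0.078 0 0 4.1 1;0.572 -0.522 0.078 0 0 4.1 1;0.572 -0.522 0.078 0 0 4.1 1;0.572 -0.522 0.078 0 0 4.1 1;0.572 -0.522 0.078 0 0 4.1 1;0.572 -0.522 0.078 0 0 4.1 1;0.572 -0.522 0.078 0 0 4.1 1;0.572 -0.522 0.078 0 0 4.1 1;0.572 -0.522 0.078 0 0 4.1 1;0.572 -0.522 0.078 0 0 4.1 1", squeeze=35)

```text
clock: 2.1
eef_pos: [558.2, 125.5, 161.1]
orientation: [[0.98, 0.197, 0.0], [0.197, -0.98, -0.0], [0.0, 0.0, -1.0]]
contact_force: [-1.1, -0.5, 0.2]
finger_gap: 1.003
```

```bash
python3 - <<'E'
from h import *
c=get_calibration('wrist');s=state();im=read_camera('wrist');cv2.imwrite('pics/w1.png',im)
print(c,s['eef_pos'])
for x,y,z in((558.5,127,95),(558.5,127,37),tuple(s['eef_pos'])):
    p=c['orientation'].T@(np.array([x,y,z])-c['position']);p=p*[1,-1,-1]
    r=np.hypot(p[0],p[1]);t=np.arctan2(r,p[2]);print(c['cx']+c['fx']*t*p[0]/r,c['cy']+c['fy']*t*p[1]/r)
E
```

```text
{'fx': 371.64829954431775, 'fy': 371.64829954431775, 'cx': 315.7609957958398, 'cy': 241.19887420904618, 'position': array([639.75089663, 142.02276323, 308.35461613]), 'orientation': array([[ 1.98403064e-01,  9.27630172e-01,  3.16446660e-01],
       [-9.80120102e-01,  1.87480995e-01,  6.49265924e-02],
       [ 9.00131257e-04, -3.23037368e-01,  9.46385782e-01]])} [558.2013063  125.51158028 161.091125  ]
313.18018878397476 256.2540832758781
313.6110974027429 228.78828651060314
315.4752535953712 310.0844574268351
```

View pics/w1.png

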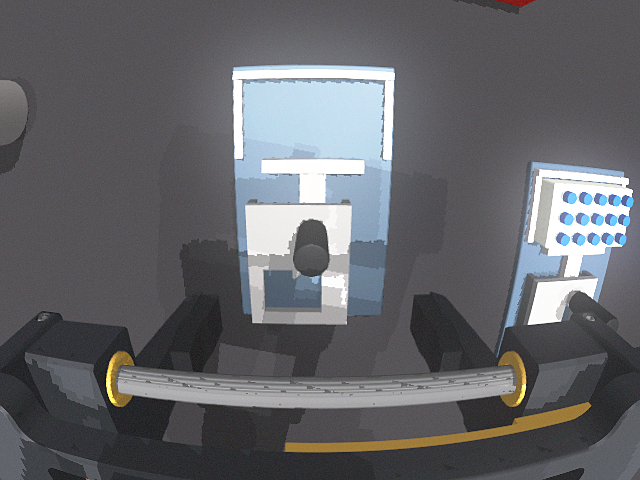

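The wrist view shows the knob top at about (311,260), within 2 mm of the estimate, and the stage square with the tool. I'll lower over it and grip.

Emit:
move_arm(increments="-0.0015 -0.0023 0.04 0 0 0 1;-0.0015 -0.0023 0.08 0 0 0 1;-0.0015 -0.0023 0.113 0 0 0 1;-0.0015 -0.0023 0.113 0 0 0 1;-0.0015 -0.0023 0.113 0 0 0 -1;-0.0015 -0.0023 0.113 0 0 0 -1;-0.0015 -0.0023 0.113 0 0 0 -1;-0.0015 -0.0023 0.113 0 0 0 -1;-0.0015 -0.0023 0.113 0 0 0 -1;-0.0015 -0.0023 0.113 0 0 0 -1;-0.0015 -0.0023 0.113 0 0 0 -1;-0.0015 -0.0023 0.113 0 0 0 -1", squeeze=35)

```text
clock: 3.35
eef_pos: [556.6, 128.6, 47.8]
orientation: [[0.98, 0.199, -0.0], [0.199, -0.98, 0.0], [-0.0, -0.0, -1.0]]
contact_force: [0.8, 0.1, 0.1]
finger_gap: 0.296
```

Emit:
move_arm(increments="0 0 0 0 0 0 -1;0 0 0 0 0 0 -1;0 0 0 0 0 0 -1;-0.006 0 0 0 0 0 -1;-0.012 0 0 0 0 0 -1;-0.018 0 0 0 0 0 -1;-0.024 0 0 0 0 0 -1;-0.03 0 0 0 0 0 -1;-0.036 0 0 0 0 0 -1;-0.042 0 0 0 0 0 -1;-0.048 0 0 0 0 0 -1;-0.053 0 0 0 0 0 -1;-0.058 0 0 0 0 0 -1;-0.06 0 0 0 0 0 -1;-0.06 0 0 0 0 0 -1", squeeze=45)

```text
clock: 4.85
eef_pos: [498.8, 117.0, 47.8]
orientation: [[0.98, 0.199, 0.003], [0.199, -0.98, 0.001], [0.004, -0.0, -1.0]]
contact_force: [7.1, 3.3, -7.1]
finger_gap: 0.25
```

Emit:
move_arm(increments="0 -0.004 0 0 0 0 -1;0 -0.008 0 0 0 0 -1;0 -0.012 0 0 0 0 -1;0 -0.016 0 0 0 0 -1;0 -0.02 0 0 0 0 -1;0 -0.024 0 0 0 0 -1;0 -0.027 0 0 0 0 -1;0 -0.029 0 0 0 0 -1;0 -0.029 0 0 0 0 -1")

```text
clock: 5.75
eef_pos: [493.6, 145.2, 47.8]
orientation: [[0.98, 0.199, 0.004], [0.199, -0.98, 0.0], [0.004, 0.001, -1.0]]
contact_force: [8.6, -0.4, -7.3]
finger_gap: 0.251
```

Emit:
move_arm(increments="0.004 0 0 0 0 0 -1;0.008 0 0 0 0 0 -1;0.012 0 0 0 0 0 -1;0.015 0 0 0 0 0 -1;0.018 0 0 0 0 0 -1;0.02 0 0 0 0 0 -1;0.021 0 0 0 0 0 -1;0.021 0 0 0 0 0 -1")

```text
clock: 6.55
eef_pos: [512.2, 148.8, 47.7]
orientation: [[0.98, 0.199, -0.001], [0.199, -0.98, -0.001], [-0.001, 0.001, -1.0]]
contact_force: [-0.1, -4.8, 0.4]
finger_gap: 0.25
```

```bash
python3 - <<'E'
from h import *
s=state();print(s['eef_pos'],s['contact_force'])
im=read_camera('scene');cv2.imwrite('pics/s2.png',cv2.resize(im[110:270,290:470],None,fx=4,fy=3.7,interpolation=2))
E
```

```text
[512.20498198 148.84355263  47.74031739] [-0.11937922 -4.7848514   0.40212823]
```

View pics/s2.png

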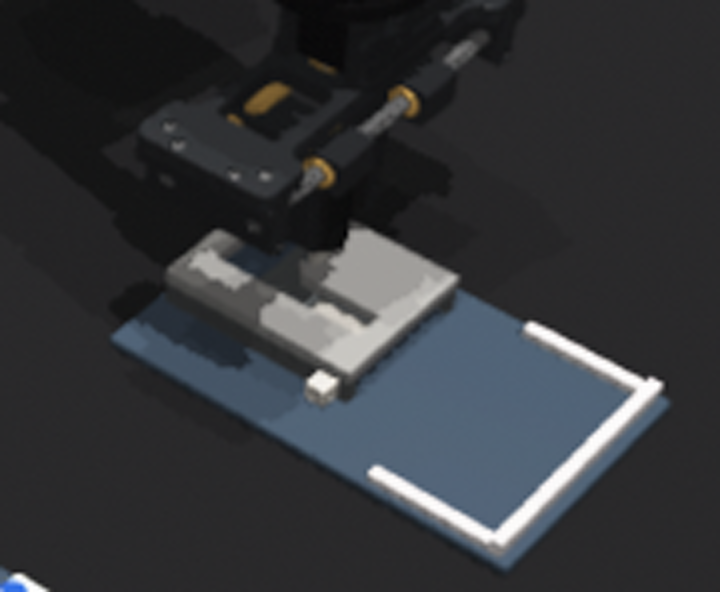

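The force along the slot has dropped to about zero, so the notch floor is holding the knob. I'll release and lift.

Emit:
move_arm(increments="0 0 0 0 0 0 1;0 0 0 0 0 0 1;0 0 0 0 0 0 1;0 0 0 0 0 0 1;0 0 0 0 0 0 1;0 0 0 0 0 0 1;0 0 -0.03 0 0 0 1;0 0 -0.07 0 0 0 1;0 0 -0.11 0 0 0 1;0 0 -0.15 0 0 0 1;-0.05 0 -0.18 0 0 0 1;-0.1 0 -0.2 0 0 0 1;-0.1 0 -0.2 0 0 0 1")

```text
clock: 7.9
eef_pos: [411.8, 129.2, 249.8]
orientation: [[0.98, 0.199, 0.003], [0.199, -0.98, 0.0], [0.003, 0.0, -1.0]]
contact_force: [-0.6, -0.0, -0.1]
finger_gap: 1.0
```

```bash
python3 - <<'E'
from h import *
s=state();print(s['clock'],s['eef_pos'],s['contact_force'],s['finger_gap'])
im=read_camera('scene');cv2.imwrite('pics/s3.png',cv2.resize(im[140:350,170:470],None,fx=2.6,fy=2.6,interpolation=2))
E
```

```text
7.9 [411.78912891 129.18504231 249.81284741] [-0.56896052 -0.04582673 -0.13932626] 0.9999603302547213
```

View pics/s3.png

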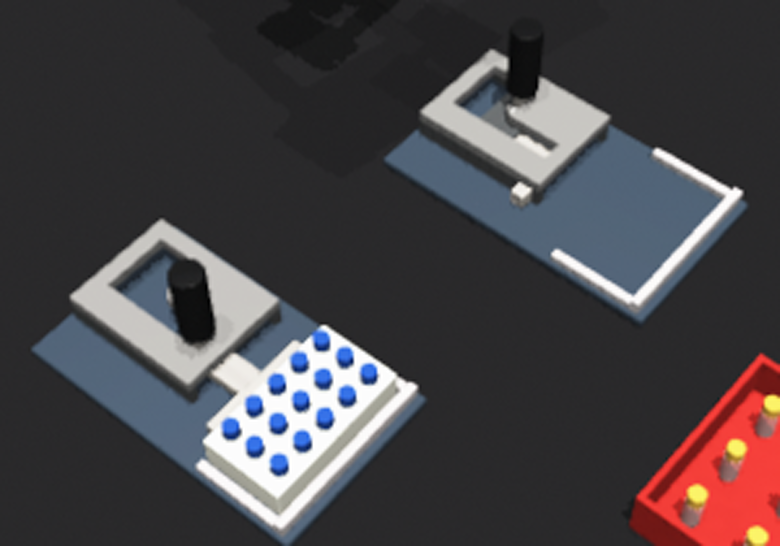

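The knob stands in the notch at crop (527,27), about pixel (372.7,150.4). The loaded stage and rack look unchanged.

```bash
python3 - <<'E'
from h import *
p=ray('scene',372.7,150.4,95); d=p-ray('scene',381,170,95); a=np.radians(11.5)
x,y=d[0]*np.cos(a)+d[1]*np.sin(a)-20,-d[0]*np.sin(a)+d[1]*np.cos(a)
print(p,x,y)
a0=cv2.imread('pics/scene0.png');b=read_camera('scene')
print(cv2.absdiff(a0,b)[220:345,180:335].max(2).__gt__(60).sum())
if -68<x<-53 and y>18: print(job_done())
E
```

```text
[514.17516996 148.46155871  95.        ] -59.60561079177057 29.67824472649722
0
the job is handed in; nothing more can be done
None
```

The empty stage's clamp is now held open. I gripped its knob, drew it back about 60 mm, moved it across about 29 mm, let it forward into the holding notch, then released it and lifted clear.

- **Knob position:** with the gripper clear, the scene camera puts it at about x = -60 mm, y = +30 mm in the stage frame. That is inside the required range (x between -66 and -55 mm, y above 18 mm).
- **Loaded stage and rack:** comparing scene pictures from before and after, none of its pixels changed noticeably.
- **Robot:** the gripper is open, touching nothing, with the wrist force near zero. The last clock reading was 7.9 s of the 35 s allowed.

No check failed or disagreed. The job is handed in, and no verdict was reported.

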